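Load the control module into the stall's push-push tester

TASK

Stand the orange control module upright in the bay of the blue tester box and push it down fully once, so that the push-push catch holds it down in the bay when you let go. A second push would eject it again. Leave the white module and the oil filter standing where they are.

Things in the scene. Friction and masses are not known exactly. Their poses are not given: they have to be found in the camera images.
- orange_module: Orange control module standing upright: 64 (x) x 40 (y) x 110 mm tall, 0.2 kg, metal plate on top, grey fins, black foot 56 x 32 mm, 12 mm high. Origin: centre of its underside; z up. Fits the bay either way round. Grip it across the 40 mm. Let go on the raised carriage it stands by itself, its top 65 mm above the bay's mouth; once caught, 52 mm; at the stop, 37 mm.
- tester_bay (a point): Centre of the bay's mouth in the top face of the tester, a fixed blue box 170 (x) x 140 x 100 mm tall. z up, x along the slot. A funnel of 98 x 74 mm narrows over 20 mm to a 74 x 50 mm slot. In it a sprung carriage (5 to 10 N) lies 45 mm below the mouth. Pressed 22 mm or more (stop at 28 mm) and let go, it is caught 13 mm down; pressed that deep again, it comes up fully.
- white_module: White control module of the same shape and size as the orange one, a bystander standing on the table. Origin: centre of its underside.
- oil_filter: Blue oil filter canister with a copper band, 72 mm in diameter, 95 mm tall, a bystander standing on the table. Origin: centre of its underside.
Things that resemble listed ones, but are neither listed nor needed, are in the scene too. Several things have the shape of the orange_module; the one meant has the colours described above. What is shaped like the part that bears tester_bay but green is not meant.

How it is judged:
At the end, for the whole second after the job is handed in: The orange module rests upright (within 10 degrees) in the tester's bay, within 15 mm of its centre, held by the catch: its underside 52 to 65 mm below the bay's mouth (58 mm when caught), released and still (horizontal distance between orange_module and tester_bay below 0.015 m and z of orange_module in the frame of tester_bay between -0.065 and -0.052 m and angle between orange_module's own z axis and vertical below 0.17 rad and linear speed of orange_module below 0.02 m/s); the robot touches nothing.
It fails at once if the white module is shifted by more than 40 mm or knocked over (distance of white_module from where it was at the start of the episode above 0.04 m or angle between white_module's own z axis and vertical above 0.6 rad).
It fails at once if the oil filter is shifted by more than 40 mm or knocked over (distance of oil_filter from where it was at the start of the episode above 0.04 m or angle between oil_filter's own z axis and vertical above 0.6 rad).
It also fails if it takes over 43 s, if anything falls off the work surface, if the arm or the gripper's body presses on something with over 40 N, if the wrist force passes 120 N, or if a joint passes its speed limit or range.

ROBOT

A 6-joint arm with a two-finger parallel gripper is mounted at the origin on the work surface. World frame = base frame: x ahead of the robot, y to its left, z up, the work surface at z = 0. Lengths are in m, angles in rad, forces in N, time in s.
With the tool pointing down it reaches from about 0.3 to 0.775 m from the base axis. Payload 14.6 kg.
Tool frame: the origin (TCP) lies on the centre line of the jaws, within the pads' length; the fingertips stand ctrl.tcp_to_tips ahead of it and the grasp point (between the pads) lies 2 mm behind it (ctrl.tcp_to_tips is the distance from the TCP to the fingertips, in m); z points along the fingers, y is the line along which they close (so a half turn about z gives the same grasp; the last joint's range is limited). The gripper opens to 94 mm and grips with 3 to 60 N. Pads are 16 mm wide; open, the fingers measure 119 mm over their backs; the gripper's body (75 mm by 177 mm) begins 78 mm behind the grasp point.
Start: joints at [-1.295, 0.3, 1.521, -0, 1.321, -0.067], TCP at [0.185, -0.518, 0.222] pointing down, gripper open.
Joint ranges: [-3.03, 3.03], [-0.79, 2.21], [0.23, 2.52], [-1.04, 4.18], [0, 3.07], [-2.55, 2.55]. Speed limits (rad/s): [2.22, 2.22, 2.57, 3.14, 3.14, 3.14].

INTERFACE

Orientations are given as [roll, pitch, yaw] about the fixed x, y, z axes, in that order (R = Rz(yaw) Ry(pitch) Rx(roll)).
In Python, from station import telemetry, viewer, hand_in, ctrl gives the robot as it stands.
- The arm moves only by the tool step_arm, never from a script. Its argument "plan" is a list of rows, each an object of numbers: "dx", "dy", "dz": the shift along the tool's x, y, z scaled (see below); "rx", "ry", "rz": the turn, a rotation vector about the tool's x, y, z scaled (see below); "claw": the closure, from 0 (fully open) to 1 (shut). In form: [{"dx": .., "dy": .., "dz": .., "rx": .., "ry": .., "rz": .., "claw": ..}, ...]. A call has 1 to 10 rows; each row shifts and turns the commanded pose from where the row before left it, along the tool's axes as they then stand; what a row does not reach is not made up. The controller multiplies each number of a shift by 0.1 m and each number of a turn by 90 degrees. A row lasts 1/10 s, in which the tool goes at most 50 mm and 8.59 degrees, less where a joint would pass 70% of its speed; a pose out of reach is approached as far as the arm can. A call with a number of a shift or a turn outside -1 to 1 is refused whole. A call with a gripper value outside its range is refused whole. The fingers move at their own pace and stop on an object; "grip_force" is the grip in N (left out, the last holds). Time passes only in rows, so rows that do not move let the fingers close. It gives the time, the measured TCP pose, the force, the opening and the grip force at its end, in the units of the state.
- telemetry.get_obs(): the state, without advancing time (a new reading comes with each control period).
- viewer.camera(name): name is "scene" or "top" or "wrist"; returns a dict with "img" (420x560x3 uint8, red, green, blue), "z_map" (420x560 float32, m along the optical axis (not along the pixel's ray), 0 where there is no reading), "fx", "fy", "cx", "cy" (pixels), "R" (3x3) and "t" (3): a world point X has camera coordinates R X + t; the wrist camera has in their place "tool_from_camera" (4x4, takes a point from camera to tool coordinates, whose origin is the TCP and whose axes are the flange's). Camera axes: x right, y down, z forward; pixel columns grow to the right and rows downward; lengths in m; the calibration is good to about 2 mm. A picture is of the moment at which its call begins: read the wrist's pose just before it.
- hand_in(): hands the job in; it is judged then, once.
Trained networks look in a picture, given as the dict that the camera call returned (one of the last four; its "shot" number tells which), for a name from the list of things; names that differ only in an ending like _2 or _b are one class to them, and where a whole thing is asked for, a point or a joint stands for the part that bears it (a point fixed in the world has none). Each returns a list of dicts, best first, with "score" (0 to 1); they miss things now and then, are a little off and sometimes report something else, mostly with a low value. They report only what shows in the picture. A call takes as long as a camera call. They do not tell look-alikes from the thing itself.
- viewer.recognise(target, picture): "rect" ([left, top, right, bottom] in pixels, round what is visible of it).
The state is a dict: "time_s": time; "qpos": joint angles; "joint_vel": joint speeds; "tau": joint torques, N m; "ee_pos": TCP position; "eef_rot": TCP orientation; "force": force on the tool from outside, world axes, zero at the start; "moment": the same for the moment, N m; "grip_width": finger opening in m; "grip_force": force on a finger pad.
Only numpy, scipy, OpenCV 4.12 (cv2) and the standard library are available. Lean on these libraries where they do the work, as an engineer would, in place of code of your own. Each camera call takes 0.05 s, during which the arm holds its last target. There are 200 camera calls.

## Working session

There is one attempt and no reset: what is moved stays moved. The work goes in short steps, Python scripts to look and compute and a tool call to move; the robot and the scene stay as the last step left them, time stands still between calls to the robot, and variables do not carry over. Pictures are saved under pics/ and viewed, at most 10 in all, crops included, and the job is handed in when it is done.

Besides the shell and the picture viewer there is one more tool, called after "Call:" as name([rows], argument=value, ...), one row to a line, values as JSON. step_arm: Moves the arm, as the interface text tells. Shifts and turns lie within -1 to 1; 1 stands for 0.1 m of shift or 90 degrees of turn. Its arguments: {"type":"object","properties":{"plan":{"type":"array"},"grip_force":{"type":"number"}},"required":["plan"]}

```bash
mkdir -p pics
python3 - <<'E'
from station import telemetry, viewer, ctrl
import cv2, numpy as np, pickle
o=telemetry.get_obs(); print(o['time_s'],o['ee_pos'],o['eef_rot'],o['grip_width'],ctrl.tcp_to_tips)
ims=[]
for n in('scene','top'):
    p=viewer.camera(n); pickle.dump(p,open(n+'.pkl','wb'))
    cv2.imwrite(f'pics/{n}0.png',p['img'][...,::-1])
    for t in('orange_module','tester_bay','oil_filter'):
        try: print(n,t,[(np.round(d['rect']).astype(int).tolist(),round(d['score'],2)) for d in viewer.recognise(t,p)])
        except Exception as e: print(n,t,e)
E
```

```text
0.0 [ 0.18477231 -0.51778409  0.22191422] [-3.14047475e+00 -4.77944142e-05  3.42770288e-01] 0.0939499175703999 0.017
scene orange_module [([287, 278, 318, 332], 0.73), ([316, 236, 352, 290], 0.62)]
scene tester_bay [([344, 159, 431, 248], 0.84), ([319, 86, 385, 164], 0.66)]
scene oil_filter [([178, 274, 219, 327], 0.89)]
top orange_module [([302, 125, 319, 158], 0.83), ([261, 147, 286, 174], 0.74)]
top tester_bay [([162, 150, 240, 234], 0.88), ([133, 248, 216, 334], 0.84)]
top oil_filter [([358, 166, 394, 196], 0.64)]
```

View pics/scene0.png

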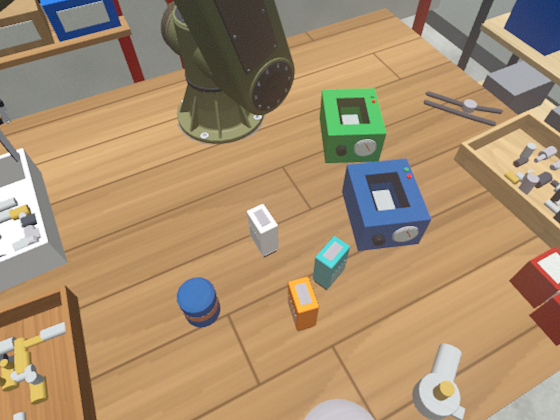

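View pics/top0.png

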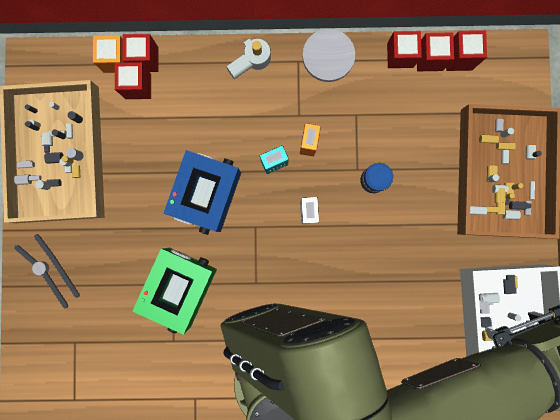

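The top picture has three modules: orange at (311,138), teal at (274,159) and white at (310,210). The orange one fits the description. Of the two testers, blue at (202,191) is the one meant and green at (175,290) is the look-alike.

```bash
cat > h.py <<'E'
import numpy as np, cv2
def world(p):
    v,u=np.mgrid[:420,:560]; z=p['z_map']
    X=np.stack([(u-p['cx'])/p['fx']*z,(v-p['cy'])/p['fy']*z,z],-1)
    return (X-p['t'])@p['R']
def rect(W,m):
    P=W[m][:,:2]; r=cv2.minAreaRect((P*1000).astype(np.float32)); b=cv2.boxPoints(r)
    e=[b[1]-b[0],b[2]-b[1]]; e=max(e,key=np.linalg.norm)
    return np.array(r[0])/1000, np.round(r[1],1), np.arctan2(e[1],e[0])%np.pi, len(P), W[m][:,2].mean()
E
python3 - <<'E'
import pickle,cv2,numpy as np
from h import *
for n in('top','scene'):
    p=pickle.load(open(n+'.pkl','rb')); W=world(p); H=cv2.cvtColor(p['img'],cv2.COLOR_RGB2HSV)
    v,u=np.mgrid[:420,:560]; z=W[...,2]
    def box(a,b,c,d): return (u>=a)&(u<c)&(v>=b)&(v<d)&(p['z_map']>0)
    B=dict(top=dict(orange=(296,118,326,162),teal=(256,142,292,178),white=(296,190,324,228),blue=(155,142,248,242),filt=(355,160,396,198)),
      scene=dict(orange=(284,274,322,334),teal=(312,234,352,292),white=(246,202,282,258),blue=(340,155,435,252),filt=(174,270,222,330)))[n]
    for k,b in B.items():
        h=.1 if k=='blue' else .095 if k=='filt' else .11
        m=box(*b)&(abs(z-h)<.008); print(n,k,*rect(W,m))
    # carriage in bay (light pixels)
    m=box(*B['blue'])&(H[...,1]<60)&(H[...,2]>150)&(abs(z-.055)<.012); print(n,'carriage',*rect(W,m)) if m.sum()>5 else None
    a=B['blue'] if n=='top' else B['orange']
p=pickle.load(open('top.pkl','rb'))['img'][110:250,150:340,::-1]
cv2.imwrite('pics/crop.png',cv2.resize(p,None,fx=4,fy=4,interpolation=2))
E
```

```text
top orange [ 0.63626855 -0.08411423] [39.9 65.4] 2.9586797 413 0.1103701654465499
top teal [0.58548285 0.00853015] [41.2 63.5] 1.9840975 411 0.11062539944264005
top white [ 0.45238724 -0.0794107 ] [63.7 40.2] 0.052634943 412 0.11046650425394558
top blue [0.50617581 0.19382707] [141.7 170.1] 2.797927 2913 0.10045454976960654
top filt [ 0.5363136  -0.25610236] [68.1 66.6] 1.5690302 558 0.09407384647711416
top carriage [0.50634912 0.19454782] [44.1 69.3] 2.8075776 453 0.055862277889270444
scene orange [ 0.63701758 -0.08328121] [40.5 63.5] 2.9524012 762 0.11047971521316716
scene teal [ 0.59740002 -0.01794066] [ 40.6 124.6] 1.979779 659 0.11039381831450942
scene white [ 0.45258798 -0.07876449] [66.2 40.2] 0.049162943 551 0.11036914354473736
scene blue [0.52056921 0.16044931] [196.4 223.5] 2.797802 3376 0.10038886143444388
scene filt [ 0.53652222 -0.25674463] [69.2 68.2] 1.1685729 1005 0.09427621100768464
scene carriage [0.53074066 0.18841003] [ 38.2 127.7] 2.7680461 332 0.0561398000766713
```

View pics/crop.png

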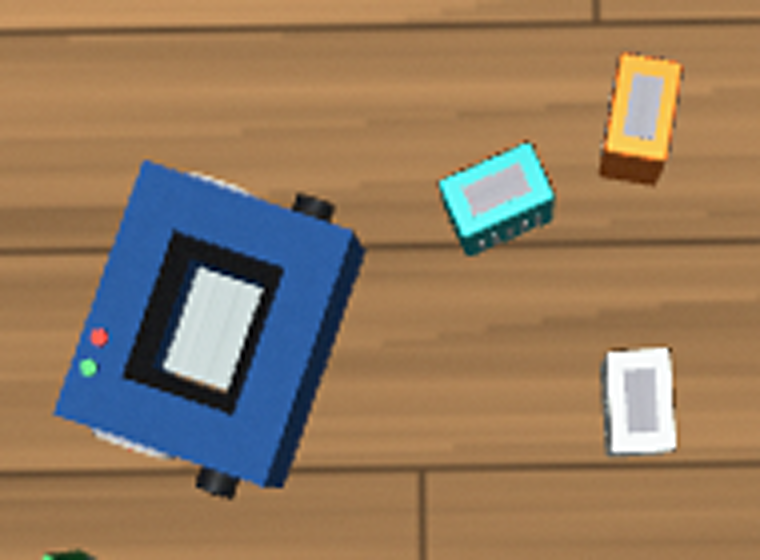

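The enlarged crop shows the orange module with its grey metal plate at crop pixel (645,105). Next to it are teal at (497,190) and white at (640,400), so the orange one is the target. Its long axis lies at -0.186 rad and the bay's at -0.342 rad. The measured sizes (64x40 and 170x141 mm) and heights (0.11 and 0.10 m) match the description.

Call:
step_arm([
  {"rz":0.084},
  {"rz":0.084},
  {"rz":0.084},
  {"rz":0.085},
  {"dx":0.227,"dy":-0.319},
  {"dx":0.227,"dy":-0.319},
  {"dx":0.227,"dy":-0.319},
  {"dx":0.227,"dy":-0.319},
  {"dx":0.227,"dy":-0.319},
  {"dx":0.227,"dy":-0.319},
], grip_force=40)

```text
$.plan[0]: bad value
```

Call:
step_arm([
  {"dx":0.227,"dy":-0.319},
  {"dx":0.227,"dy":-0.319},
  {"dx":0.227,"dy":-0.319},
  {"dx":0.227,"dy":-0.319},
  {"dx":0.227,"dy":-0.319},
  {"dx":0.227,"dy":-0.319},
  {"dx":0.227,"dy":-0.319},
  {"dx":0.227,"dy":-0.319},
  {},
  {},
])

```text
$.plan[0]: bad value
```

All keys seem to be needed in every row.

Call:
step_arm([
  {"dx":0,"dy":0,"dz":0,"rx":0,"ry":0,"rz":0.084,"claw":0},
  {"dx":0,"dy":0,"dz":0,"rx":0,"ry":0,"rz":0.084,"claw":0},
  {"dx":0,"dy":0,"dz":0,"rx":0,"ry":0,"rz":0.084,"claw":0},
  {"dx":0,"dy":0,"dz":0,"rx":0,"ry":0,"rz":0.085,"claw":0},
  {"dx":0.227,"dy":-0.319,"dz":0,"rx":0,"ry":0,"rz":0,"claw":0},
  {"dx":0.227,"dy":-0.319,"dz":0,"rx":0,"ry":0,"rz":0,"claw":0},
  {"dx":0.227,"dy":-0.319,"dz":0,"rx":0,"ry":0,"rz":0,"claw":0},
  {"dx":0.227,"dy":-0.319,"dz":0,"rx":0,"ry":0,"rz":0,"claw":0},
  {"dx":0.227,"dy":-0.319,"dz":0,"rx":0,"ry":0,"rz":0,"claw":0},
  {"dx":0.227,"dy":-0.319,"dz":0,"rx":0,"ry":0,"rz":0,"claw":0},
], grip_force=40)

```text
time_s: 1.4
ee_pos: [0.3551, -0.3539, 0.2226]
eef_rot: [3.141, -0.0, -0.187]
force: [0.7, -0.1, -0.8]
grip_width: 0.0939
grip_force: 0.0
```

Call:
step_arm([
  {"dx":0.227,"dy":-0.319,"dz":0,"rx":0,"ry":0,"rz":0,"claw":0},
  {"dx":0.227,"dy":-0.319,"dz":0,"rx":0,"ry":0,"rz":0,"claw":0},
  {"dx":0.227,"dy":-0.319,"dz":0,"rx":0,"ry":0,"rz":0,"claw":0},
  {"dx":0.227,"dy":-0.319,"dz":0,"rx":0,"ry":0,"rz":0,"claw":0},
  {"dx":0.227,"dy":-0.319,"dz":0,"rx":0,"ry":0,"rz":0,"claw":0},
  {"dx":0.227,"dy":-0.319,"dz":0,"rx":0,"ry":0,"rz":0,"claw":0},
  {"dx":0.227,"dy":-0.319,"dz":0,"rx":0,"ry":0,"rz":0,"claw":0},
  {"dx":0.227,"dy":-0.319,"dz":0,"rx":0,"ry":0,"rz":0,"claw":0},
  {"dx":0.227,"dy":-0.319,"dz":0,"rx":0,"ry":0,"rz":0,"claw":0},
  {"dx":0.227,"dy":-0.319,"dz":0,"rx":0,"ry":0,"rz":0,"claw":0},
])

```text
time_s: 2.4
ee_pos: [0.6374, -0.0825, 0.2224]
eef_rot: [3.142, 0.0, -0.186]
force: [0.3, -0.0, 0.4]
grip_width: 0.0943
grip_force: 0.0
```

Call:
step_arm([
  {"dx":0,"dy":0,"dz":0,"rx":0,"ry":0,"rz":0,"claw":0},
  {"dx":0,"dy":0,"dz":0,"rx":0,"ry":0,"rz":0,"claw":0},
])

```text
time_s: 2.6
ee_pos: [0.6364, -0.0834, 0.2219]
eef_rot: [3.141, 0.001, -0.185]
force: [0.8, -0.9, 0.2]
grip_width: 0.0938
grip_force: 0.0
```

Run:
```python
from station import telemetry, viewer
import cv2, numpy as np
from h import *
o=telemetry.get_obs(); p=viewer.camera('wrist'); print(o['ee_pos'],o['eef_rot'],o['qpos'])
T=p['tool_from_camera']; v,u=np.mgrid[:420,:560]; z=p['z_map']
X=np.stack([(u-p['cx'])/p['fx']*z,(v-p['cy'])/p['fy']*z,z],-1)@T[:3,:3].T+T[:3,3]
from scipy.spatial.transform import Rotation as R
W=X@R.from_euler('xyz',o['eef_rot']).as_matrix().T+o['ee_pos']
m=(abs(W[...,2]-.11)<.006)&(np.hypot(W[...,0]-.6365,W[...,1]+.084)<.05)&(z>0)
print(*rect(W,m)); cv2.imwrite('pics/w1.png',p['img'][...,::-1])
```

```text
[ 0.63642504 -0.08342474  0.22186714] [ 3.14146232e+00  8.77809917e-04 -1.85410963e-01] [-1.87339843e-01  5.09548103e-01  1.23122567e+00 -1.33940056e-04
  1.40169644e+00  1.56888999e+00]
[ 0.63691144 -0.08397876] [40.  64.6] 2.9553428 3599 0.1096754858175691
```

View pics/w1.png

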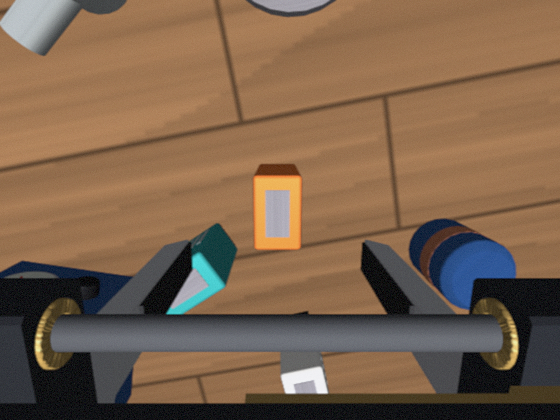

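The wrist view shows the orange module centred between the jaws, at about (278,210). The teal one at (200,270) is clear of the left finger's path. I'll descend to TCP z = 0.092 and grip.

Call:
step_arm([
  {"dx":0,"dy":0,"dz":0.3,"rx":0,"ry":0,"rz":0,"claw":0.2},
  {"dx":0,"dy":0,"dz":0.3,"rx":0,"ry":0,"rz":0,"claw":0.2},
  {"dx":0,"dy":0,"dz":0.3,"rx":0,"ry":0,"rz":0,"claw":0.2},
  {"dx":0,"dy":0,"dz":0.2,"rx":0,"ry":0,"rz":0,"claw":0.2},
  {"dx":0,"dy":0,"dz":0.2,"rx":0,"ry":0,"rz":0,"claw":0.2},
  {"dx":0,"dy":0,"dz":0,"rx":0,"ry":0,"rz":0,"claw":0.2},
  {"dx":0,"dy":0,"dz":0,"rx":0,"ry":0,"rz":0,"claw":1},
  {"dx":0,"dy":0,"dz":0,"rx":0,"ry":0,"rz":0,"claw":1},
  {"dx":0,"dy":0,"dz":0,"rx":0,"ry":0,"rz":0,"claw":1},
  {"dx":0,"dy":0,"dz":0,"rx":0,"ry":0,"rz":0,"claw":1},
], grip_force=40)

```text
time_s: 3.65
ee_pos: [0.6367, -0.0839, 0.0933]
eef_rot: [3.142, -0.001, -0.187]
force: [0.8, 0.9, -0.2]
grip_width: 0.0469
grip_force: 0.0
```

Call:
step_arm([
  {"dx":0,"dy":0,"dz":0,"rx":0,"ry":0,"rz":0,"claw":1},
  {"dx":0,"dy":0,"dz":0,"rx":0,"ry":0,"rz":0,"claw":1},
  {"dx":0,"dy":0,"dz":0,"rx":0,"ry":0,"rz":0,"claw":1},
])

```text
time_s: 3.95
ee_pos: [0.6366, -0.0839, 0.0929]
eef_rot: [3.142, -0.001, -0.187]
force: [-2.3, -0.6, 5.2]
grip_width: 0.0398
grip_force: 40.0
```

Call:
step_arm([
  {"dx":0,"dy":0,"dz":-0.2,"rx":0,"ry":0,"rz":0,"claw":1},
  {"dx":0,"dy":0,"dz":-0.3,"rx":0,"ry":0,"rz":0,"claw":1},
  {"dx":0,"dy":0,"dz":-0.3,"rx":0,"ry":0,"rz":0,"claw":1},
  {"dx":0,"dy":0,"dz":-0.3,"rx":0,"ry":0,"rz":0,"claw":1},
  {"dx":0,"dy":0,"dz":-0.3,"rx":0,"ry":0,"rz":0,"claw":1},
  {"dx":0,"dy":0,"dz":-0.1,"rx":0,"ry":0,"rz":0,"claw":1},
  {"dx":0,"dy":0,"dz":0,"rx":0,"ry":0,"rz":0.05,"claw":1},
  {"dx":0,"dy":0,"dz":0,"rx":0,"ry":0,"rz":0.049,"claw":1},
  {"dx":0,"dy":0,"dz":0,"rx":0,"ry":0,"rz":0,"claw":1},
])

```text
time_s: 4.85
ee_pos: [0.6361, -0.0837, 0.2409]
eef_rot: [3.141, 0.002, -0.343]
force: [-0.6, -0.4, -2.6]
grip_width: 0.0398
grip_force: 40.0
```

Call:
step_arm([
  {"dx":-0.216,"dy":-0.218,"dz":0,"rx":0,"ry":0,"rz":0,"claw":1},
  {"dx":-0.216,"dy":-0.218,"dz":0,"rx":0,"ry":0,"rz":0,"claw":1},
  {"dx":-0.216,"dy":-0.218,"dz":0,"rx":0,"ry":0,"rz":0,"claw":1},
  {"dx":-0.216,"dy":-0.218,"dz":0,"rx":0,"ry":0,"rz":0,"claw":1},
  {"dx":-0.216,"dy":-0.218,"dz":0,"rx":0,"ry":0,"rz":0,"claw":1},
  {"dx":-0.216,"dy":-0.218,"dz":0,"rx":0,"ry":0,"rz":0,"claw":1},
  {"dx":-0.216,"dy":-0.218,"dz":0,"rx":0,"ry":0,"rz":0,"claw":1},
  {"dx":-0.216,"dy":-0.218,"dz":0,"rx":0,"ry":0,"rz":0,"claw":1},
  {"dx":-0.216,"dy":-0.218,"dz":0,"rx":0,"ry":0,"rz":0,"claw":1},
  {"dx":-0.216,"dy":-0.218,"dz":0,"rx":0,"ry":0,"rz":0,"claw":1},
])

```text
time_s: 5.85
ee_pos: [0.5052, 0.195, 0.2415]
eef_rot: [3.141, 0.001, -0.339]
force: [-0.1, -0.2, -3.1]
grip_width: 0.0401
grip_force: 40.0
```

Call:
step_arm([
  {"dx":0,"dy":0,"dz":0,"rx":0,"ry":0,"rz":0,"claw":1},
  {"dx":0,"dy":0,"dz":0,"rx":0,"ry":0,"rz":0,"claw":1},
  {"dx":0,"dy":0,"dz":0,"rx":0,"ry":0,"rz":0,"claw":1},
])

```text
time_s: 6.15
ee_pos: [0.5063, 0.1934, 0.242]
eef_rot: [3.141, 0.0, -0.342]
force: [-0.1, -0.2, -1.8]
grip_width: 0.0396
grip_force: 40.0
```

Run:
```python
from station import telemetry, viewer
import cv2, numpy as np
from h import *
o=telemetry.get_obs(); p=viewer.camera('scene'); print(o['ee_pos'],o['eef_rot'],o['qpos'][5],o['grip_width'])
W=world(p);H=cv2.cvtColor(p['img'],cv2.COLOR_RGB2HSV)
m=(H[...,0]>8)&(H[...,0]<24)&(H[...,1]>190)&(H[...,2]>120)&(np.hypot(W[...,0]-.506,W[...,1]-.194)<.07)&(W[...,2]>.13)
print(m.sum(),W[m].min(0),W[m].max(0),np.percentile(W[m][:,2],[2,50,98]))
cv2.imwrite('pics/s2.png',cv2.resize(p['img'][50:300,240:500,::-1],None,fx=2.4,fy=2.4))
```

```text
[0.50629596 0.19335141 0.24199124] [ 3.14110233e+00  4.45759827e-04 -3.41626050e-01] 2.20972672471316 0.03964941938033326
186 [0.48047864 0.16600074 0.25481377] [0.54088175 0.21753657 0.26238179] [0.2568848  0.25992702 0.26179836]
```

View pics/s2.png

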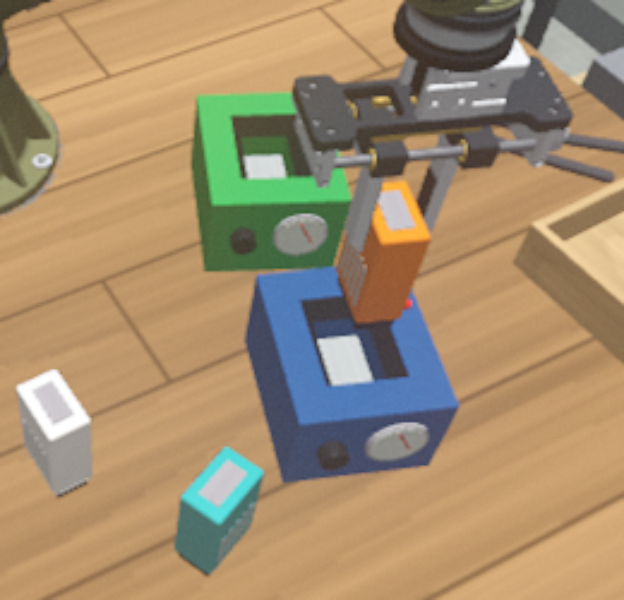

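The picture shows the orange module gripped upright over the blue tester's bay (crop about (395,260)), with its top at 0.260 m. That puts the underside 0.092 m below the TCP. I'll lower to just above the carriage.

Call:
step_arm([
  {"dx":0,"dy":0,"dz":0.2,"rx":0,"ry":0,"rz":0,"claw":1},
  {"dx":0,"dy":0,"dz":0.2,"rx":0,"ry":0,"rz":0,"claw":1},
  {"dx":0,"dy":0,"dz":0.1,"rx":0,"ry":0,"rz":0,"claw":1},
  {"dx":0,"dy":0,"dz":0.1,"rx":0,"ry":0,"rz":0,"claw":1},
  {"dx":0,"dy":0,"dz":0.1,"rx":0,"ry":0,"rz":0,"claw":1},
  {"dx":0,"dy":0,"dz":0.1,"rx":0,"ry":0,"rz":0,"claw":1},
  {"dx":0,"dy":0,"dz":0.1,"rx":0,"ry":0,"rz":0,"claw":1},
  {"dx":0,"dy":0,"dz":0,"rx":0,"ry":0,"rz":0,"claw":1},
  {"dx":0,"dy":0,"dz":0,"rx":0,"ry":0,"rz":0,"claw":1},
])

```text
time_s: 7.1
ee_pos: [0.5061, 0.194, 0.1525]
eef_rot: [-3.142, 0.0, -0.342]
force: [0.3, -0.4, -2.7]
grip_width: 0.0398
grip_force: 40.0
```

No side contact. Now the single push: 30 mm further, which presses the carriage about 25 mm.

Call:
step_arm([
  {"dx":0,"dy":0,"dz":0.06,"rx":0,"ry":0,"rz":0,"claw":1},
  {"dx":0,"dy":0,"dz":0.06,"rx":0,"ry":0,"rz":0,"claw":1},
  {"dx":0,"dy":0,"dz":0.06,"rx":0,"ry":0,"rz":0,"claw":1},
  {"dx":0,"dy":0,"dz":0.06,"rx":0,"ry":0,"rz":0,"claw":1},
  {"dx":0,"dy":0,"dz":0.06,"rx":0,"ry":0,"rz":0,"claw":1},
  {"dx":0,"dy":0,"dz":0,"rx":0,"ry":0,"rz":0,"claw":1},
  {"dx":0,"dy":0,"dz":0,"rx":0,"ry":0,"rz":0,"claw":1},
  {"dx":0,"dy":0,"dz":0,"rx":0,"ry":0,"rz":0,"claw":1},
])

```text
time_s: 7.9
ee_pos: [0.5067, 0.1942, 0.1231]
eef_rot: [-3.14, -0.002, -0.342]
force: [0.4, -0.4, 5.9]
grip_width: 0.04
grip_force: 40.0
```

Run:
```python
from station import telemetry, viewer
import cv2, numpy as np
from h import *
o=telemetry.get_obs(); p=viewer.camera('scene'); print(o['ee_pos'],o['force'])
W=world(p);H=cv2.cvtColor(p['img'],cv2.COLOR_RGB2HSV)
m=(H[...,0]>8)&(H[...,0]<24)&(H[...,1]>190)&(H[...,2]>200)&(np.hypot(W[...,0]-.506,W[...,1]-.194)<.07)&(W[...,2]>.11)
print(m.sum(),np.percentile(W[m][:,2],[2,50,98]))
```

```text
[0.50672553 0.19423081 0.12307084] [ 0.41611992 -0.39387599  5.92089562]
42 [0.13730398 0.14089119 0.14337563]
```

The module's top is 40.5 mm above the mouth, so the carriage is pressed about 24.5 mm. I'll add 1.5 mm for margin, ease up to just below the catch position and release.

Call:
step_arm([
  {"dx":0,"dy":0,"dz":0.015,"rx":0,"ry":0,"rz":0,"claw":1},
  {"dx":0,"dy":0,"dz":0,"rx":0,"ry":0,"rz":0,"claw":1},
  {"dx":0,"dy":0,"dz":-0.04,"rx":0,"ry":0,"rz":0,"claw":1},
  {"dx":0,"dy":0,"dz":-0.04,"rx":0,"ry":0,"rz":0,"claw":1},
  {"dx":0,"dy":0,"dz":-0.03,"rx":0,"ry":0,"rz":0,"claw":1},
  {"dx":0,"dy":0,"dz":0,"rx":0,"ry":0,"rz":0,"claw":1},
  {"dx":0,"dy":0,"dz":0,"rx":0,"ry":0,"rz":0,"claw":0.2},
  {"dx":0,"dy":0,"dz":0,"rx":0,"ry":0,"rz":0,"claw":0.2},
  {"dx":0,"dy":0,"dz":0,"rx":0,"ry":0,"rz":0,"claw":0.2},
  {"dx":0,"dy":0,"dz":0,"rx":0,"ry":0,"rz":0,"claw":0.2},
])

```text
time_s: 8.95
ee_pos: [0.5058, 0.1939, 0.1315]
eef_rot: [3.141, 0.001, -0.342]
force: [0.1, -0.5, -0.5]
grip_width: 0.0682
grip_force: 0.0
```

Call:
step_arm([
  {"dx":0,"dy":0,"dz":0,"rx":0,"ry":0,"rz":0,"claw":0.2},
  {"dx":0,"dy":0,"dz":-0.1,"rx":0,"ry":0,"rz":0,"claw":0.2},
  {"dx":0,"dy":0,"dz":-0.2,"rx":0,"ry":0,"rz":0,"claw":0.2},
  {"dx":0,"dy":0,"dz":-0.3,"rx":0,"ry":0,"rz":0,"claw":0.2},
  {"dx":0,"dy":0,"dz":-0.3,"rx":0,"ry":0,"rz":0,"claw":0.2},
  {"dx":0,"dy":0,"dz":-0.3,"rx":0,"ry":0,"rz":0,"claw":0.2},
  {"dx":0,"dy":0,"dz":0,"rx":0,"ry":0,"rz":0,"claw":0.2},
  {"dx":0,"dy":0,"dz":0,"rx":0,"ry":0,"rz":0,"claw":0.2},
])

```text
time_s: 9.75
ee_pos: [0.5061, 0.194, 0.2525]
eef_rot: [-3.141, -0.001, -0.342]
force: [-0.5, 0.5, -0.7]
grip_width: 0.075
grip_force: 0.0
```

Run:
```python
from station import telemetry, viewer
import cv2, numpy as np
from h import *
o=telemetry.get_obs(); p=viewer.camera('scene'); print(o['ee_pos'],o['force'])
W=world(p)
m=(np.hypot(W[...,0]-.506,W[...,1]-.194)<.055)&(abs(W[...,2]-.15)<.025)&(p['z_map']>0)
z=W[...,2][m]; print(np.histogram(z,bins=np.arange(.125,.18,.005)))
t=m&(W[...,2]>np.percentile(z,90)-.008); print(*rect(W,t))
cv2.imwrite('pics/s3.png',cv2.resize(p['img'][50:300,240:500,::-1],None,fx=2.4,fy=2.4))
```

```text
[0.50606728 0.19400663 0.25254179] [-0.52042581  0.47773791 -0.65554835]
(array([ 49,  50,  51,  44,  71, 435,  12,   0,   0,   0]), array([0.125, 0.13 , 0.135, 0.14 , 0.145, 0.15 , 0.155, 0.16 , 0.165,
       0.17 , 0.175]))
[0.50658832 0.19414406] [41.1 66.8] 2.7881455 512 0.1521922354660739
```

View pics/s3.png

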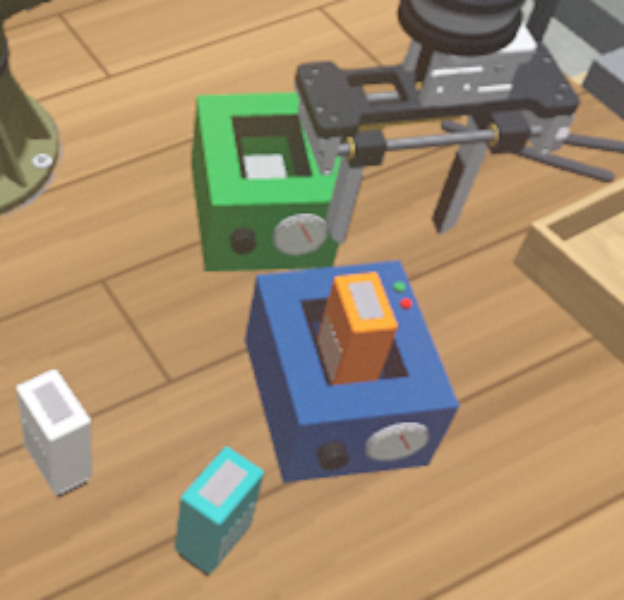

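The orange module stands upright in the bay (crop about (362,320)). Its top is 52 mm above the mouth, so the catch holds it, and the gripper is clear above it.

```bash
python3 -c "
from station import hand_in
print(hand_in())"
```

```text
the job is handed in; nothing more can be done
None
```

I handed the job in with the orange module upright in the blue tester's bay after one push: its top measured 52 mm above the mouth (the caught height), the gripper was clear, and the white module and oil filter were left alone; the hand-in gave no verdict.

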